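# Refit the filter plate in its housing and bolt it

## Robot

A 7-joint arm with a two-finger parallel gripper is mounted at the origin on a cart in front of the work surface, level with it; the furniture and walls round the work are solid. World frame = base frame: x ahead of the robot, y to its left, z up, the work surface at z = 0. Lengths are in m, angles in rad, forces in N, time in s.
With the tool pointing down it reaches from about 0.425 to 0.875 m from the base axis. Payload 8.4 kg.
Tool frame: the origin (TCP) lies midway between the tips of the shut fingers; the grasp point (between the pads) lies 19 mm behind it (arm.grip_depth is the distance from the TCP to the grasp point, in m); z points along the fingers, y is the line along which they close (so a half turn about z gives the same grasp; the last joint's range is limited). The gripper opens to 85 mm and grips with 20 to 120 N. Pads are 22 mm wide; open, the fingers measure 114 mm over their backs; the gripper's body (76 mm by 85 mm) begins 54 mm behind the grasp point. The pads swing forward as they close: fully open they stand 13 mm farther back than shut.
Start: joints at [1.021, 0.333, 0.04, 1.465, -0.013, 1.343, -0.059], TCP at [0.283, -0.585, 0.231] pointing down, gripper open.
Joint ranges: [-2.58, 2.58], [-0.38, 2.09], [-1.3, 1.39], [0.25, 2.4], [-1.5, 4.64], [0.08, 2.09], [-2.65, 2.65]. Speed limits (rad/s): [2.22, 2.22, 2.79, 2.79, 3.14, 3.14, 3.14].

## Interface

Orientations are given as a unit quaternion [w, x, y, z].
In Python, from workcell import arm gives the robot as it stands.
- The arm moves only by the tool drive_tool, never from a script. Its arguments are lists of equal length, an entry for each row: "dr": the turn, a rotation vector about the tool's x, y, z in degrees, a list of three; "xyz": the shift along the tool's x, y, z in m, a list of three; "grip": the closure in counts, from 0 (fully open) to 255 (shut). In form: {"dr": [[rx, ry, rz], ...], "xyz": [[x, y, z], ...], "grip": [grip, ...]}. A call has 1 to 5 rows; each row is the pose to reach, as a shift and turn from the pose commanded when the call began, along the tool's axes at that moment; what a row does not reach only later rows make up. A row lasts 1/8 s, in which the tool goes at most 62.5 mm and 10.7 degrees, less where a joint would pass 70% of its speed; a pose out of reach is approached as far as the arm can. A call with a gripper value outside its range is refused whole. The fingers move at their own pace and stop on an object; the grip force is fixed at half the most. Time passes only in rows, so rows that repeat a pose let the fingers close. It gives the time, the measured TCP pose, the force, the opening and the grip force at its end, in the units of the state.
- arm.get_state(): the state, without advancing time (a new reading comes with each control period).
- arm.get_image(name): name is "side" or "top" or "wrist"; returns a dict with "image" (420x560x3 uint8, blue, green, red), "camera_matrix" (3x3 intrinsics, pixels), "k1" (the pictures are not rectified: a ray, as slopes to the right and down, at radius r is drawn at 1 + k1 r^2 times it, then the intrinsics apply), "origin" and "rotation" of the camera in the world. Camera axes: x right, y up, looking along -z (the intrinsics and any distortion apply to the point x, -y, -z); pixel columns grow to the right and rows downward; lengths in m; the calibration is good to about 2 mm. A picture is of the moment at which its call begins. There is no depth.
- arm.close_job(): hands the job in; it is judged then, once.
The state is a dict: "clock": time; "joint_positions": joint angles; "dq": joint speeds; "effort": joint torques, N m; "eef_pos": TCP position; "tool_rot": TCP orientation; "wrist_force": force on the tool from outside, world axes, zero at the start; "moment": the same for the moment, N m; "finger_gap": finger opening in m; "gripper_force": force on a finger pad.
Only numpy, scipy, OpenCV 4.12 (cv2) and the standard library are available. Lean on these libraries where they do the work, as an engineer would, in place of code of your own. Each camera call takes 0.05 s, during which the arm holds its last target. There are 200 camera calls.

## Task

Refit the loose perforated filter plate in the grey housing: tuck one long edge under the housing's retaining lip, then lower the opposite edge, keeping hold of the plate and not forcing it, until it lies flat on the ledge inside. Then let go and slide the bolt fully home over the plate, and leave the other things on the counter where they are.

Things in the scene. Friction and masses are not known exactly. Their poses are not given: they have to be found in the camera images.
- filter_plate: Loose perforated steel plate, 0.3 kg, lying handle up. Origin: centre of its underside, z up. 122 mm in x, 134 in y, 5 thick; same turned half round, either 134 mm edge may go under the lip. Flat-sided bridge handle over the centre: bar 12 mm thick in x, 68 long in y, z = 32 to 50 mm, on legs at y = -29 and 29 mm; grip it across the 12 mm.
- housing: Fixed grey steel housing, open on top. Origin on the counter under the centre of its recess, x towards the bolt, z up. Outside x = -73 to 118 mm, y = -80 to 80; pipe stub on the +x wall to x = 142. The recess for the plate: x = -63 to 63 mm, y = -70 to 70, upright walls; the plate lies on a ledge at z = 40 mm. Rim at the two y sides and deck on the +x side at z = 47.
- lip (a point): Middle of the free edge of the housing's retaining lip, on its underside: x = -49 mm, y = 0, z = 50.5 in the housing's frame. The lip runs along the whole -x side (nearest the robot), covers x = -63 to -49 mm of the recess, top at z = 54.5. A flat plate cannot pass it; it goes under tilted, about 14 degrees with the +x edge raised.
- bolt (a joint): Flat sliding bolt on the housing's deck, in the middle of the +x side. 0 = drawn back, clear of the recess; 0.018 m = fully home, its tip over the plate (tip at x = 66 mm minus the joint value, y = 0, underside at z = 48 mm). It slides towards the housing's -x, stays where it is left and takes about 1.5 N.
- bolt_knob (a point): Centre of the top of the bolt's upright round knob, 14 mm in diameter and 32 mm tall (z = 54 to 86 mm over the counter). It moves with the bolt: at x = 104 mm minus the joint value, y = 0 in the housing's frame. A guide strap in front of it (x = 66 to 78 mm, y = -19 to 19 mm) is 57.5 mm high.
- adapter_1: brass hydraulic adapter standing on end, about 27 x 24 mm and 44 mm tall, bystander; origin at the middle of its underside
- bearing: steel ball bearing lying flat, 52 mm across and 15 mm tall, bystander; origin at the middle of its underside
There are look-alikes about, which are no part of the job. What is meant by the filter_plate is not green or turquoise, and is the larger of those in its own colour.

How it is judged:
By the outcome, as a careful person would: the job done as asked, in the order asked, and still so for the second after the job is handed in, with the robot touching nothing.
It also fails if it takes over 48 s, if anything falls off the work surface, if the arm or the gripper's body presses on something with over 40 N, if the wrist force passes 120 N, or if a joint passes its speed limit or range.

## Working session

There is one attempt and no reset: what is moved stays moved. The work goes in short steps, Python scripts to look and compute and a tool call to move; the robot and the scene stay as the last step left them, time stands still between calls to the robot, and variables do not carry over. Pictures are saved under pics/ and viewed, at most 10 in all, crops included, and the job is handed in when it is done.

Besides the shell and the picture viewer there is one more tool, called as name(argument=value, ...) on one line, values as JSON. drive_tool: Moves the arm, as the interface text tells. Its arguments: {"type":"object","properties":{"dr":{"type":"array"},"xyz":{"type":"array"},"grip":{"type":"array"}},"required":["dr","xyz","grip"]}

```bash
mkdir -p pics
cat > h.py <<'E'
import numpy as np, cv2, pickle
from scipy.spatial.transform import Rotation as R
from workcell import arm
def snap(n,f):
    d=arm.get_image(n); cv2.imwrite(f'pics/{f}.png',d['image']); pickle.dump(d,open(f'pics/{f}.pkl','wb')); return d
def load(f): return pickle.load(open(f'pics/{f}.pkl','rb'))
def proj(d,P):
    p=(np.atleast_2d(P)-d['origin'])@np.array(d['rotation']); s=np.c_[p[:,0]/-p[:,2],-p[:,1]/-p[:,2]]
    s=s*(1+d['k1']*(s**2).sum(1,keepdims=True)); K=np.array(d['camera_matrix']); return s@K[:2,:2].T+K[:2,2]
def ray(d,uv,z):
    K=np.array(d['camera_matrix']); s=cv2.undistortPoints(np.array([[uv]],float),K,np.array([d['k1'],0,0,0.]))[0,0]
    v=np.array(d['rotation'])@[s[0],-s[1],-1]; o=np.array(d['origin']); return o+v*(z-o[2])/v[2]
E
python3 - <<'E'
from h import *
t=snap('top','top0'); s=snap('side','side0')
st=arm.get_state(); print(st['clock'],st['eef_pos'],st['tool_rot'],t['origin'],s['origin'],t['k1'])
E
```

```text
0.1 [ 0.28301349 -0.58470024  0.23053429] [-6.85248538e-04  9.74703276e-01  2.23501714e-01 -1.97480959e-04] [-0.23888563 -0.39782088  1.26234553] [0.49770697 0.59094924 0.77913099] -0.0961273199117088
```

View pics/top0.png

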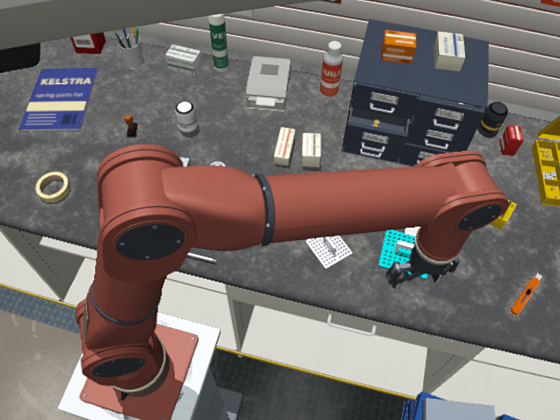

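View pics/side0.png

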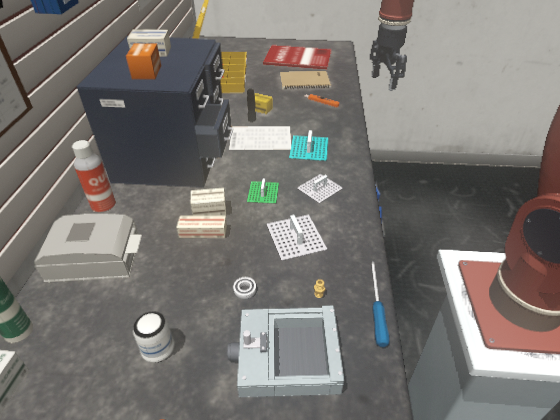

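The side view shows the candidates:
- Large steel plate (297,236).
- Small grey plate (320,187).
- Green plate (263,190).
- Turquoise plate (309,147).

The larger grey one at (297,236) is the filter_plate. The housing is at (290,350) with its bolt to the left (+x). The bearing is at (244,288) and the adapter at (320,289).

Run:
```python
from h import *
i=load('side0')['image']
cv2.imwrite('pics/c1.png',cv2.resize(i[205:270,250:340],None,fx=8,fy=8,interpolation=cv2.INTER_CUBIC))
cv2.imwrite('pics/c2.png',cv2.resize(i[295:405,220:355],None,fx=5.4,fy=5.4,interpolation=cv2.INTER_CUBIC))
```

```text
(no output)
```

View pics/c1.png

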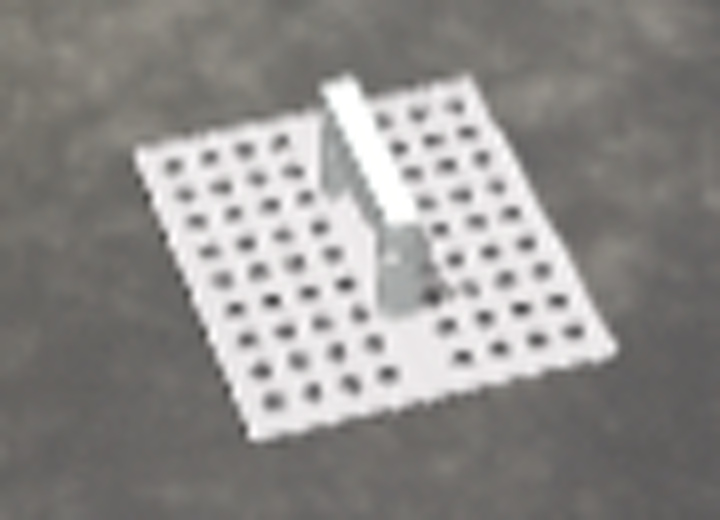

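View pics/c2.png

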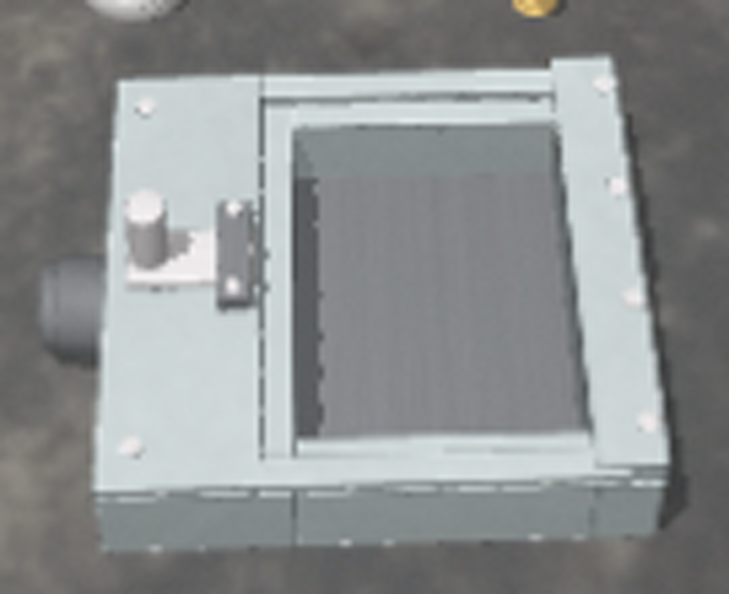

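Crop 1 confirms the larger grey plate, with its handle. Its corners are at crop (138,150), (470,78), (617,350) and (253,430). Crop 2 shows the housing with deck corners (120,80) and (95,490), lip corners (612,57) and (665,465), and knob top (146,207), bolt drawn back.

```bash
cat >> h.py <<'E'
from scipy.optimize import least_squares
def fit(d,obj,uv,x0):
    obj=np.array(obj)/1000.; uv=np.array(uv)
    def T(q): return R.from_euler('z',q[2]).apply(obj)+[q[0],q[1],0]
    r=least_squares(lambda q:(proj(d,T(q))-uv).ravel(),x0); return r.x,r.fun.reshape(-1,2)
E
python3 - <<'E'
from h import *
np.set_printoptions(precision=4,suppress=True)
d=load('side0')
c=lambda l,o,s:[(o[0]+(u+.5)/s-.5,o[1]+(v+.5)/s-.5) for u,v in l]
# image left=+x, image up=-y
q,f=fit(d,[(61,-67,5),(-61,-67,5),(-61,67,5),(61,67,5),(-6,-34,50),(-6,34,50)],c([(138,150),(470,78),(617,350),(253,432),(352,76),(415,212)],(250,205),8),[.5,0,0])
print('plate',q,np.degrees(q[2]),f)
q,f=fit(d,[(118,-80,47),(118,80,47),(-73,-80,54.5),(-73,80,54.5),(-49,-80,54.5),(-49,80,54.5),(104,0,86),(63,-70,47)],c([(120,80),(95,490),(612,57),(666,465),(553,60),(597,465),(146,207),(263,100)],(220,295),5.4),[.5,.2,0])
print('housing',q,np.degrees(q[2]),f)
st=arm.get_state();M=R.from_quat(np.roll(st['tool_rot'],-1)).as_matrix();print(M)
print('bearing',ray(d,(244,288),.015),'adapter',ray(d,(320,283),.044))
E
```

```text
Traceback (most recent call last):
  File "h.py", line 17, in fit
    r=least_squares(lambda q:(proj(d,T(q))-uv).ravel(),x0); return r.x,r.fun.reshape(-1,2)
  File "h.py", line 17, in <lambda>
    r=least_squares(lambda q:(proj(d,T(q))-uv).ravel(),x0); return r.x,r.fun.reshape(-1,2)
                              ~~~~^^^^^^^^
  File "h.py", line 8, in proj
    p=(np.atleast_2d(P)-d['origin'])@np.array(d['rotation']); s=np.c_[p[:,0]/-p[:,2],-p[:,1]/-p[:,2]]
      ~~~~~~~~~~~~~~~~~~~~~~~~~~~~~~^~~~~~~~~~~~~~~~~~~~~~~~
ValueError: matmul: Input operand 1 has a mismatch in its core dimension 0, with gufunc signature (n?,k),(k,m?)->(n?,m?) (size 4 is different from 3)
```

```bash
sed -i "s/d=arm.get_image(n);/d=arm.get_image(n); d['rotation']=R.from_quat(np.roll(d['rotation'],-1)).as_matrix();/" h.py
sed -i "s/^def load.*/def load(f):\n    d=pickle.load(open(f'pics\/{f}.pkl','rb')); q=np.array(d['rotation'])\n    if q.size==4: d['rotation']=R.from_quat(np.roll(q,-1)).as_matrix()\n    return d/" h.py
python3 - <<'E'
from h import *
np.set_printoptions(precision=4,suppress=True)
d=load('side0')
c=lambda l,o,s:[(o[0]+(u+.5)/s-.5,o[1]+(v+.5)/s-.5) for u,v in l]
q,f=fit(d,[(61,-67,5),(-61,-67,5),(-61,67,5),(61,67,5),(-6,-34,50),(-6,34,50)],c([(138,150),(470,78),(617,350),(253,432),(352,76),(415,212)],(250,205),8),[.5,0,0])
print('plate',q,np.degrees(q[2]),f)
q,f=fit(d,[(118,-80,47),(118,80,47),(-73,-80,54.5),(-73,80,54.5),(-49,-80,54.5),(-49,80,54.5),(104,0,86),(63,-70,47)],c([(120,80),(95,490),(612,57),(666,465),(553,60),(597,465),(146,207),(263,100)],(220,295),5.4),[.5,.2,0])
print('housing',q,np.degrees(q[2]),f)
st=arm.get_state();M=R.from_quat(np.roll(st['tool_rot'],-1)).as_matrix();print(M)
print('bearing',ray(d,(244,288),.015),'adapter',ray(d,(320,283),.044))
E
```

```text
plate [ 0.513  -0.1738  0.3706] 21.23121853935221 [[-0.8353 -0.26  ]
 [ 0.1982 -0.2233]
 [-0.0614 -0.075 ]
 [-0.5828  0.432 ]
 [ 0.2335 -0.3583]
 [ 1.0209  0.2637]]
housing [0.4892 0.1588 0.091 ] 5.211519689443413 [[-0.2573 -0.4477]
 [-0.4381  0.1608]
 [ 0.5552 -0.0624]
 [ 1.0516  0.1861]
 [-0.0371 -0.4211]
 [ 0.3984  0.4641]
 [-1.0689 -0.0341]
 [-0.2455 -0.5756]]
[[ 0.9001  0.4357 -0.0007]
 [ 0.4357 -0.9001  0.0012]
 [-0.0001 -0.0014 -1.    ]]
bearing [0.6216 0.012  0.015 ] adapter [0.4511 0.0088 0.044 ]
```

```bash
cat >> h.py <<'E'
def to(p,yaw,tilt=0):
    "yaw: world angle of tool y (=plate +x), deg; tilt raises that side"
    B=np.array([[0,1,0],[1,0,0],[0,0,-1.]]) 
    M=R.from_euler('z',yaw,degrees=True).as_matrix()@R.from_euler('y',-tilt,degrees=True).as_matrix()@B
    st=arm.get_state();C=R.from_quat(np.roll(st['tool_rot'],-1)).as_matrix()
    np.set_printoptions(precision=4,suppress=True)
    print('t',round(st['clock'],2),'pos',st['eef_pos'],'F',np.array(st['wrist_force']),'gap',round(st['finger_gap'],4))
    print('dr',R.from_matrix(C.T@M).as_rotvec(degrees=True),'xyz',C.T@(np.array(p)-st['eef_pos']))
E
python3 -c "
from h import *
to([.513,-.174,.2],21.2)"
```

```text
t 0.1 pos [ 0.283  -0.5847  0.2305] F [ 0.8148 -0.2553  0.2202] gap 0.0856
dr [ -0.0693  -0.0571 -85.3704] xyz [ 0.386  -0.2694  0.0309]
```

drive_tool(dr=[[0,0,-10],[0,0,-20],[0,0,-30],[0,0,-40],[0,0,-50]], xyz=[[0.04,-0.03,0],[0.09,-0.06,0.01],[0.14,-0.1,0.01],[0.19,-0.135,0.02],[0.24,-0.17,0.02]], grip=[0,0,0,0,0])

```text
clock: 0.72
eef_pos: [0.4253, -0.3253, 0.2104]
tool_rot: [-0.001, 0.787, 0.617, -0.0]
wrist_force: [0.0, 0.1, 0.9]
finger_gap: 0.0859
gripper_force: 0.0
```

```bash
python3 -c "
from h import *
to([.513,-.174,.2],21.2)"
```

```text
t 0.72 pos [ 0.4253 -0.3253  0.2104] F [0.0161 0.0636 0.9361] gap 0.0859
dr [ -0.0647  -0.0423 -35.0499] xyz [0.1679 0.049  0.0104]
```

drive_tool(dr=[[0,0,-10],[0,0,-20],[0,0,-30],[0,0,-35],[0,0,-35]], xyz=[[0.05,0.015,0.003],[0.1,0.03,0.006],[0.145,0.042,0.008],[0.168,0.049,0.01],[0.168,0.049,0.01]], grip=[0,0,0,0,0])

```text
clock: 1.35
eef_pos: [0.5142, -0.1753, 0.2009]
tool_rot: [-0.0, 0.567, 0.824, 0.0]
wrist_force: [-0.4, -0.9, -0.2]
finger_gap: 0.0855
gripper_force: 0.0
```

Run:
```python
from h import *
to([.513,-.174,.06],21.2)
d=snap('wrist','w1')
for P in [(61,-67,5),(-61,-67,5),(-61,67,5),(61,67,5),(-6,-34,50),(-6,34,50),(6,34,50),(6,-34,50)]:
    p=R.from_euler('z',21.23,degrees=True).apply(np.array(P)/1000)+[.513,-.1738,0]; print(P,proj(d,p)[0].round(1))
```

```text
t 1.35 pos [ 0.5142 -0.1753  0.2009] F [-0.4299 -0.9313 -0.1817] gap 0.0855
dr [-0.0189 -0.0418 -0.235 ] xyz [ 0.0015 -0.0006  0.1409]
(61, -67, 5) [343.6 241.6]
(-61, -67, 5) [220.7 242.1]
(-61, 67, 5) [212.9 102.5]
(61, 67, 5) [350.  101.8]
(-6, -34, 50) [274.9 226.5]
(-6, 34, 50) [274.  146.2]
(6, 34, 50) [289.1 146.1]
(6, -34, 50) [289.  226.5]
```

View pics/w1.png

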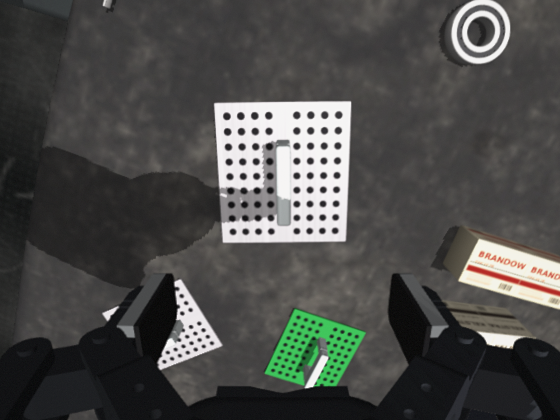

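The wrist view shows the plate under the gripper with corners (215,103), (351,102), (346,242) and (221,242). Its handle spans (277–290, 141–226), about 1.5 mm to +x of the estimate. I'll go down now.

drive_tool(dr=[[0,0,0],[0,0,0],[0,0,0],[0,0,0],[0,0,0]], xyz=[[0.001,0.001,0.05],[0.001,0.001,0.1],[0.001,0.001,0.15],[0.001,0.001,0.177],[0.001,0.001,0.177]], grip=[0,0,0,0,0])

```text
clock: 2.02
eef_pos: [0.5119, -0.1768, 0.0223]
tool_rot: [-0.002, 0.569, 0.822, -0.001]
wrist_force: [-0.4, 0.0, -0.1]
finger_gap: 0.0853
gripper_force: 0.0
```

drive_tool(dr=[[0,0,0],[0,0,0],[0,0,0],[0,0,0],[0,0,0]], xyz=[[0,0,0],[0,0,0],[0,0,0],[0,0,0],[0,0,0]], grip=[120,255,255,255,255])

```text
clock: 2.65
eef_pos: [0.5148, -0.1755, 0.025]
tool_rot: [0.001, 0.568, 0.823, 0.0]
wrist_force: [-1.4, -0.1, 6.5]
finger_gap: 0.011
gripper_force: 60.2
```

drive_tool(dr=[[0,0,0],[0,0,0],[0,0,0],[0,0,0],[0,0,0]], xyz=[[0,0,-0.01],[0,0,-0.03],[0,0,-0.07],[0,0,-0.12],[0,0,-0.15]], grip=[255,255,255,255,255])

```text
clock: 3.28
eef_pos: [0.5148, -0.1752, 0.1771]
tool_rot: [0.001, 0.568, 0.823, 0.0]
wrist_force: [0.8, -0.5, -3.0]
finger_gap: 0.0106
gripper_force: 58.9
```

```bash
python3 -c "
from h import *
to([.489,.159,.17],5.2)"
```

```text
t 3.27 pos [ 0.5148 -0.1752  0.1771] F [ 0.7757 -0.5266 -2.9877] gap 0.0106
dr [ 0.0993  0.0627 15.6442] xyz [0.3215 0.0948 0.0068]
```

drive_tool(dr=[[0,0,2],[0,0,4],[0,0,6],[0,0,8],[0,0,10]], xyz=[[0.03,0.009,0],[0.08,0.024,0],[0.13,0.038,0],[0.18,0.053,0],[0.23,0.068,0]], grip=[255,255,255,255,255])

```text
clock: 3.9
eef_pos: [0.4954, 0.0654, 0.1746]
tool_rot: [0.0, 0.638, 0.77, -0.0]
wrist_force: [0.4, 0.6, -3.9]
finger_gap: 0.0105
gripper_force: 58.9
```

```bash
python3 -c "
from h import *
to([.489,.159,.17],5.2)"
```

```text
t 3.9 pos [0.4954 0.0654 0.1746] F [ 0.4104  0.5987 -3.8568] gap 0.0105
dr [-0.0093  0.016   5.5572] xyz [0.0931 0.0112 0.0046]
```

drive_tool(dr=[[0,0,3],[0,0,5.5],[0,0,5.5],[0,0,5.5]], xyz=[[0.05,0.006,0.002],[0.08,0.01,0.004],[0.093,0.011,0.005],[0.093,0.011,0.005]], grip=[255,255,255,255])

```text
clock: 4.4
eef_pos: [0.4892, 0.1573, 0.1693]
tool_rot: [-0.0, 0.673, 0.74, -0.0]
wrist_force: [-0.5, -0.3, -3.6]
finger_gap: 0.011
gripper_force: 58.8
```

Run:
```python
from h import *
to([.489,.159,.17],5.2)
d=snap('wrist','w2'); s=snap('side','s2')
cv2.imwrite('pics/w2b.png',np.vstack([cv2.resize(d['image'][0:300],(700,375)),cv2.resize(s['image'][250:420,200:400],None,fx=1.3,fy=1.3,interpolation=cv2.INTER_CUBIC) if 0 else np.zeros((1,700,3),np.uint8)]))
```

```text
t 4.4 pos [0.4892 0.1573 0.1693] F [-0.5039 -0.3415 -3.6037] gap 0.011
dr [-0.0322  0.0103  0.2387] xyz [ 0.0017 -0.     -0.0007]
```

View pics/w2.png

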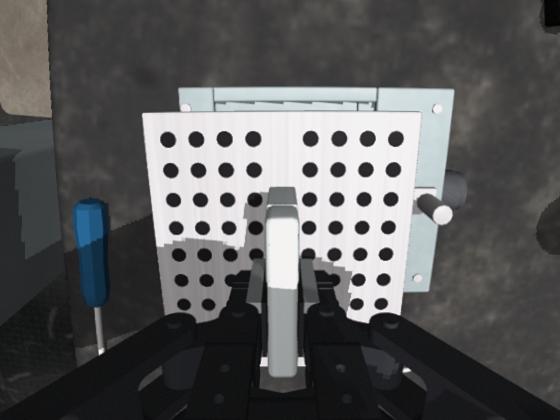

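The wrist view shows the plate's far corners at (143,113) and (419,112), and the handle top's far end at (268–298,207). The housing's lip corner is at (179,88), its deck corners at (453,90) and (430,292), and the knob top at (442,214).

Run:
```python
from h import *
np.set_printoptions(precision=4,suppress=True)
d=load('w2')
q,f=fit(d,[(-73,80,54.5),(-49,80,54.5),(118,80,47),(118,-80,47),(104,0,86)],[(179,88),(214.5,88),(453.5,90),(430,292),(442,214)],[.489,.159,.09])
print('housing',q,np.degrees(q[2]));print(f)
st=arm.get_state()
# plate: x,y,z,yaw
obj=np.array([(-61,67,5),(61,67,5),(-6,34,50),(6,34,50)])/1000; uv=np.array([(143,113),(419.5,112),(268,207),(298,207)])
F=lambda q:(proj(d,R.from_euler('z',q[3]).apply(obj)+q[:3])-uv).ravel()
r=least_squares(F,[.489,.157,.145,.09]);print('plate',r.x,np.degrees(r.x[3]));print(r.fun.reshape(-1,2))
C=R.from_quat(np.roll(st['tool_rot'],-1)).as_matrix();print('plate org in tool',C.T@(r.x[:3]-st['eef_pos']),st['eef_pos'])
w=load('w1'); print(d['origin'],C)
i=load('s2')['image'];cv2.imwrite('pics/c3.png',cv2.resize(i[260:405,210:360],None,fx=4,fy=4,interpolation=cv2.INTER_CUBIC))
```

```text
housing [0.4914 0.1577 0.0962] 5.510291200812679
[[-1.2225  0.1449]
 [-1.3332 -0.3352]
 [ 1.0032 -0.7315]
 [-1.3859 -0.0355]
 [ 2.7463  1.4664]]
plate [0.4887 0.1606 0.1382 0.1009] 5.779934758233467
[[ 3.6023 -3.0097]
 [-1.9783 -3.6566]
 [-2.571   2.7178]
 [ 1.3339  2.5316]]
plate org in tool [ 0.0051 -0.0005  0.031 ] [0.4897 0.1556 0.1692]
[0.4814 0.2345 0.3131] [[-0.0918  0.9958 -0.0004]
 [ 0.9958  0.0918 -0.0008]
 [-0.0008 -0.0004 -1.    ]]
```

View pics/c3.png

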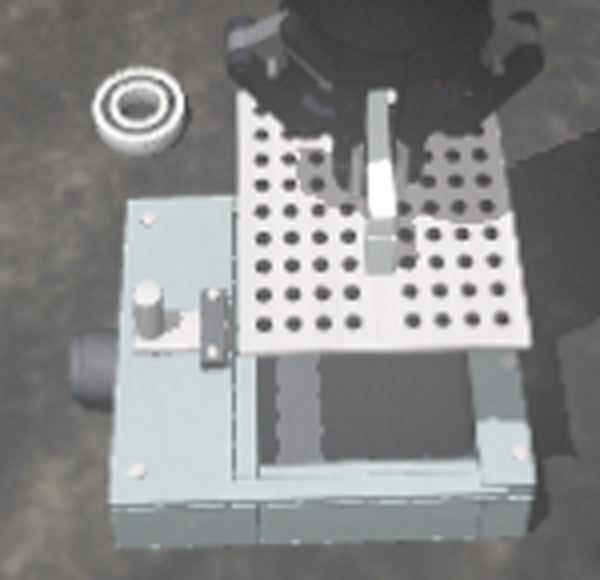

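The side crop shows the plate held above the housing with corners at (237,347), (530,347) and (238,92), and the handle end at (366–398,237). It may be pitched slightly in the grip, so I'll fit that.

```bash
cat > fitp.py <<'E'
from h import *
np.set_printoptions(precision=4,suppress=True)
def fit6(views,x0,free=(0,1,2,3,4,5)):
    free=list(free)
    def F(v):
        q=np.array(x0,float); q[free]=v
        return np.concatenate([(proj(d,R.from_euler('ZYX',q[3:]).apply(np.array(o)/1000)+q[:3])-np.array(uv)).ravel() for d,o,uv in views])
    r=least_squares(F,np.array(x0,float)[free],loss='soft_l1'); q=np.array(x0,float); q[free]=r.x
    return q,F(r.x).reshape(-1,2)
E
python3 - <<'E'
from fitp import *
d=load('w2');s=load('s2'); c=lambda l:[(210+(u+.5)/4-.5,260+(v+.5)/4-.5) for u,v in l]
W=(d,[(-61,67,5),(61,67,5),(-6,34,50),(6,34,50)],[(143,113),(419.5,112),(268,207),(298,207)])
S=(s,[(61,67,5),(-61,67,5),(61,-67,5),(6,34,50),(-6,34,50)],c([(237,347),(530,345),(238,92),(366,237),(398,237)]))
x0=[.489,.159,.145,.09,0,0]
for v in ([W],[S],[W,S]):
    q,f=fit6(v,x0,(0,1,2,3,5) if len(v)==1 else range(6)); print(q[:3],np.degrees(q[3:])); print(f.T)
H=(d,[(-73,80,54.5),(-49,80,54.5),(118,80,47),(118,-80,47),(104,0,86)],[(179,88),(214.5,88),(453.5,90),(430,292),(442,214)])
HS=(s,[(118,-80,47),(118,80,47),(-73,80,54.5),(104,0,86)],c([(128,199),(110,498),(536,481),(147,292)]))
for v in ([H],[HS],[H,HS]):
    q,f=fit6(v,[.489,.159,0,.09,0,0],(0,1,3)); print('H',q[:3],np.degrees(q[3]));print(f.T)
E
```

```text
[0.4884 0.1592 0.1479] [ 5.6565  0.     -5.2079]
[[ 0.3593 -0.0508 -4.634   1.1901]
 [-0.018  -0.1058  0.1107 -0.013 ]]
[0.4883 0.1409 0.1173] [ 6.0816  0.     -6.7669]
[[ 1.4077 -1.9964  0.0109  0.5609 -0.471 ]
 [ 2.7866  0.8485 -0.5517 -0.5956 -0.8192]]
[0.4883 0.1592 0.147 ] [ 5.5598  0.558  -4.8448]
[[ 0.4104 -0.8292 -3.1195  2.4854 -0.2689 -0.0685 -0.8891  0.2538 -0.4331]
 [-0.3842 -0.1447  0.1812  0.0113  2.764   0.9422 -2.1937 -2.6028 -2.8197]]
H [0.4918 0.1577 0.    ] 5.535918937390413
[[-0.6876 -0.7959  1.4978 -0.8771  3.3281]
 [ 0.2622 -0.2311 -0.7243 -0.0473  1.4689]]
H [0.489  0.1574 0.    ] 5.340856639782784
[[ 0.0521 -0.028   0.5315 -0.5884]
 [-0.9081  0.6892  0.1059 -0.327 ]]
H [0.4911 0.1577 0.    ] 5.480689897256542
[[-1.6174 -1.7322  0.6127 -1.8209  2.265  -1.0801 -1.1314 -0.5537 -1.7384]
 [ 0.1755 -0.2873 -0.5721  0.0928  1.6222 -0.7209  0.9429  0.0907 -0.1261]]
```

Run:
```python
from fitp import *
d=load('w2'); g=cv2.cvtColor(d['image'],cv2.COLOR_BGR2GRAY)
for r in (125,150,180,205,235,260,290,305): print(r, 'L',g[r,138:175:1].tolist() if r in(150,) else np.argmax(np.diff(g[r,130:180].astype(int)))+130.5,'R',np.argmin(np.diff(g[r,380:426].astype(int)))+380.5)
cv2.imwrite('pics/c4.png',cv2.resize(d['image'][175:325,215:345],None,fx=4,fy=4,interpolation=cv2.INTER_CUBIC))
```

```text
125 L 142.5 R 419.5
150 L [60, 59, 61, 61, 60, 58, 67, 135, 214, 233, 233, 234, 234, 235, 237, 237, 237, 235, 232, 231, 231, 230, 231, 230, 230, 229, 229, 228, 228, 230, 232, 234, 234, 233, 232, 232, 232] R 417.5
180 L 148.5 R 414.5
205 L 151.5 R 386.5
235 L 154.5 R 408.5
260 L 157.5 R 382.5
290 L 161.5 R 402.5
305 L 163.5 R 400.5
```

View pics/c4.png

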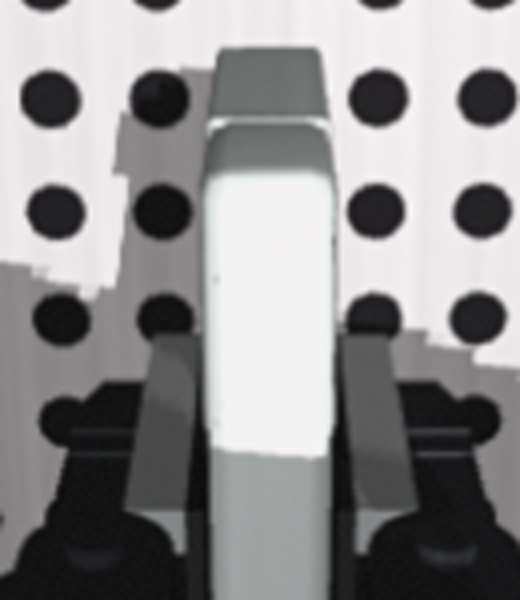

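The crop shows the handle's top far end at about row 218 (266–298.6). The line I read before was the bar's lower edge, at row 205. Refitting.

Run:
```python
from fitp import *
d=load('w2');s=load('s2'); c=lambda l:[(210+(u+.5)/4-.5,260+(v+.5)/4-.5) for u,v in l]
W=(d,[(-61,67,5),(61,67,5),(-6,34,50),(6,34,50),(-6,34,32),(6,34,32)],[(142,112.5),(420,112),(266.2,218),(298.6,218),(267,205),(297.6,205)])
S=(s,[(61,67,5),(-61,67,5),(61,-67,5),(6,34,32),(-6,34,32)],c([(237,347),(530,345),(238,92),(366,237),(398,237)]))
x0=[.489,.159,.145,.09,0,0]
st=arm.get_state();C=R.from_quat(np.roll(st['tool_rot'],-1)).as_matrix();print(st['eef_pos'])
for v in ([W],[S],[W,S]):
    q,f=fit6(v,x0,(0,1,2,3,5) if len(v)==1 else range(6)); print(q[:3],np.degrees(q[3:]),'tool',C.T@(q[:3]-[.4892,.1573,.1693])); print(f.T)
for r,L,Rr in((125,142.5,419.5),(180,148.5,414.5),(235,154.5,408.5),(290,161.5,402.5)):
    o=[]
    for x in(-61,61):
        P=proj(d,R.from_euler('ZYX',q[3:]).apply(np.array([(x,y,5) for y in range(67,-60,-4)])/1000)+q[:3]); o.append(np.interp(r,P[:,1],P[:,0]))
    print(r,L-o[0],Rr-o[1])
```

```text
[0.4897 0.1556 0.1692]
[0.4886 0.1593 0.1427] [5.6857 0.     0.4662] tool [ 0.0021 -0.0004  0.0266]
[[ 0.6045  0.8985 -1.8297  0.7427 -0.4941 -0.2698]
 [ 0.9113  0.182   0.5933  0.4577 -2.0159 -2.1379]]
[0.4874 0.1589 0.1448] [4.7555 0.     1.5364] tool [ 0.0017 -0.0017  0.0245]
[[-0.3059  0.2504  0.2652  0.3074 -0.5289]
 [ 0.0496 -0.4341 -0.0008  0.223   0.1371]]
[0.4881 0.159  0.1442] [ 5.29    0.6461 -0.3075] tool [ 0.0018 -0.001   0.0251]
[[-0.5346  0.6033 -1.2493  1.6234 -0.4821 -0.0401 -0.3363  0.0333 -0.4624
  -0.1242 -0.9643]
 [ 0.6689  1.7076  0.532   0.4938 -1.5958 -1.6154  1.6225  0.0608  0.0546
   1.443   1.252 ]]
125 -0.05268202356523943 -0.026324854952633814
180 0.600991682550557 0.5036385753991226
235 0.7800343458317229 0.49891053689714226
290 1.4865346737644813 0.9570221474559162
```

```bash
cat >> h.py <<'E'
H=np.array([.4912,.1575,0]);HY=5.4
def avg(n=6):
    P=[];F=[]
    for _ in range(n): arm.get_image('top'); s=arm.get_state(); P.append(s['eef_pos']);F.append(s['wrist_force'])
    return np.mean(P,0),np.std(P,0),np.mean(F,0)
def plate(xe,ze,th,y=0,off=(2,0,25)):
    "delta in tool axes to bring plate's -x bottom edge to xe,ze (mm, housing) at tilt th"
    B=np.array([[0,1,0],[1,0,0],[0,0,-1.]])
    p,sd,f=avg(); s=arm.get_state(); C=R.from_quat(np.roll(s['tool_rot'],-1)).as_matrix()
    Rh=R.from_euler('z',HY,degrees=True).as_matrix(); np.set_printoptions(precision=4,suppress=True)
    Cp=Rh.T@C@B.T; o=np.array(off)/1000
    org=Rh.T@(p+C@o-H); e=org+Cp@[-.061,0,0]
    print('t',round(s['clock'],2),'edge mm',e*1e3,'tilt/yaw',R.from_matrix(Cp).as_euler('ZYX',degrees=True),'sd',sd*1e3,'F_h',Rh.T@f,'gap',s['finger_gap'])
    M=R.from_euler('y',-th,degrees=True).as_matrix()
    T=Rh@M@B; tp=H+Rh@(np.array([xe,y,ze])/1000+M@[.061,0,0])-T@o
    print('dr',R.from_matrix(C.T@T).as_rotvec(degrees=True),'xyz',C.T@(tp-p))
E
python3 -c "
from h import *
plate(-44,62,12)"
```

```text
t 4.8 edge mm [-62.5922   0.7594 144.3314] tilt/yaw [-0.1291  0.0046 -0.0102] sd [0.0797 0.377  0.0293] F_h [-0.1485 -0.276  -3.3691] gap 0.010932755291703618
dr [-12.0046   0.0236  -0.1276] xyz [-0.0006  0.0121  0.0702]
```

drive_tool(dr=[[-6,0,0],[-12,0,0],[-12,0,0],[-12,0,0],[-12,0,0]], xyz=[[-0.001,0.006,0],[-0.001,0.012,0.02],[-0.001,0.012,0.045],[-0.001,0.012,0.065],[-0.001,0.012,0.07]], grip=[255,255,255,255,255])

```text
clock: 5.42
eef_pos: [0.5006, 0.1569, 0.0982]
tool_rot: [0.07, 0.67, 0.735, 0.076]
wrist_force: [-0.3, -0.0, -1.7]
finger_gap: 0.0109
gripper_force: 59.0
```

```bash
python3 -c "
from h import *
plate(-45,42,12)
snap('side','s3');snap('wrist','w3')
i=load('s3')['image'];cv2.imwrite('pics/c5.png',cv2.resize(i[260:405,210:360],None,fx=4,fy=4,interpolation=cv2.INTER_CUBIC))
"
```

```text
t 5.72 edge mm [-43.9344   1.0185  62.4685] tilt/yaw [ -0.0845 -12.0738   0.0125] sd [0.4375 0.2095 0.6728] F_h [ 0.1978  0.1242 -3.0983] gap 0.010873377880217866
dr [ 0.0738  0.0051 -0.0827] xyz [-0.0009 -0.0053  0.0199]
```

View pics/c5.png

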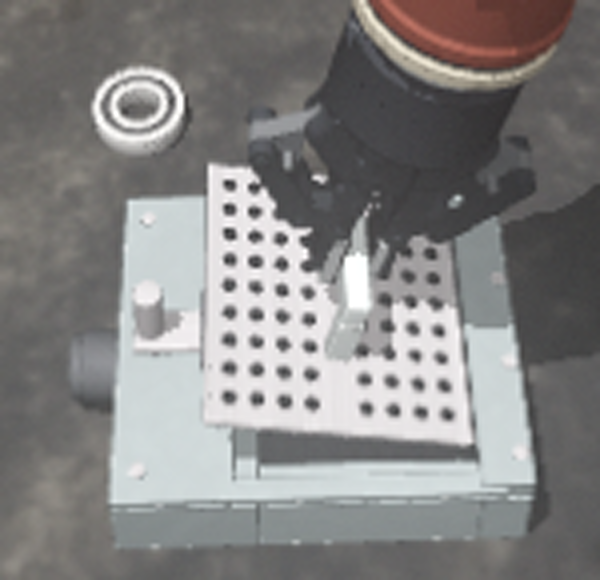

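The crop shows the tilted plate just +x of the lip: edge corners at (203,424) and (474,444), lip edge at about x=480, housing clear.

Run:
```python
from fitp import *
s=load('s3'); c=lambda l:[(210+(u+.5)/4-.5,260+(v+.5)/4-.5) for u,v in l]
S=(s,[(61,67,5),(-61,67,5),(61,-67,5)],c([(203,422),(474,442),(208,164)]))
th=np.radians(-12)
q,f=fit6([S],[.5,.16,.075,.09,th,0],(0,1,2,3)); print(q[:3],np.degrees(q[3:]));print(f.T)
HS=(s,[(118,-80,47),(118,80,47),(-73,80,54.5),(104,0,86)],c([(128,199),(110,498),(536,481),(147,292)]))
h,f=fit6([HS],[.489,.159,0,.09,0,0],(0,1,3)); print(h,f.T)
r=R.from_euler('z',h[3]).inv().apply(q[:3]-[h[0],h[1],0]); e=r+R.from_euler('y',th).apply([-.061,0,0]); print('edge in housing',e*1e3, 'dyaw',np.degrees(q[3]-h[3]))
```

```text
[0.5054 0.1606 0.0759] [  5.5406 -12.       0.    ]
[[ 0.2488 -0.0971 -0.1718]
 [-0.0966  0.1893 -0.0976]]
[0.489  0.1574 0.     0.0932 0.     0.    ] [[ 0.0521 -0.028   0.5315 -0.5884]
 [-0.9081  0.6892  0.1059 -0.327 ]]
edge in housing [-43.0977   1.6765  63.1934] dyaw 0.19971742015708593
```

drive_tool(dr=[[0,0,0],[0,0,0],[0,0,0],[0,0,0],[0,0,0]], xyz=[[-0.0013,-0.001,0.004],[-0.0013,-0.0025,0.009],[-0.0013,-0.004,0.014],[-0.0013,-0.005,0.018],[-0.0013,-0.005,0.018]], grip=[255,255,255,255,255])

```text
clock: 6.45
eef_pos: [0.5002, 0.156, 0.0802]
tool_rot: [0.07, 0.67, 0.735, 0.077]
wrist_force: [0.4, -0.6, -2.2]
finger_gap: 0.011
gripper_force: 59.1
```

```bash
python3 -c "
from h import *
plate(-45,40,12)"
```

```text
t 6.75 edge mm [-45.2602  -0.2392  43.6241] tilt/yaw [ -0.076  -12.0175   0.0048] sd [0.0943 0.0298 0.1417] F_h [ 0.028   0.1567 -2.8907] gap 0.011040154680677509
dr [ 0.0175  0.011  -0.0744] xyz [ 0.0003 -0.0005  0.0036]
```

drive_tool(dr=[[0,0,0],[0,0,0],[0,0,0]], xyz=[[0,-0.0002,0.001],[0,-0.0004,0.002],[0,-0.0005,0.0025]], grip=[255,255,255])

```text
clock: 7.12
eef_pos: [0.5005, 0.156, 0.078]
tool_rot: [0.07, 0.67, 0.735, 0.077]
wrist_force: [-0.4, 0.1, -2.8]
finger_gap: 0.0107
gripper_force: 59.1
```

drive_tool(dr=[[0,0,0],[0,0,0]], xyz=[[0,-0.0001,0.0005],[0,-0.0002,0.001]], grip=[255,255])

```text
clock: 7.38
eef_pos: [0.5005, 0.156, 0.0771]
tool_rot: [0.07, 0.67, 0.735, 0.077]
wrist_force: [0.2, 0.1, -2.7]
finger_gap: 0.0109
gripper_force: 59.1
```

```bash
python3 -c "
from h import *
plate(-45,40,12)"
```

```text
t 7.67 edge mm [-45.2995  -0.3081  39.9756] tilt/yaw [ -0.0688 -12.002    0.0031] sd [0.0109 0.0232 0.0271] F_h [ 0.0057  0.0359 -2.8709] gap 0.010750247905760055
dr [ 0.002   0.0112 -0.0673] xyz [0.0004 0.0003 0.    ]
```

drive_tool(dr=[[0,0,0],[0,0,0]], xyz=[[0,-0.0001,0.0005],[0,-0.0001,0.0005]], grip=[255,255])

```text
clock: 7.92
eef_pos: [0.5007, 0.156, 0.0768]
tool_rot: [0.07, 0.67, 0.735, 0.077]
wrist_force: [-0.2, -0.8, -1.6]
finger_gap: 0.0109
gripper_force: 59.4
```

drive_tool(dr=[[0,0,0],[0,0,0]], xyz=[[0,-0.0001,0.0005],[0,-0.0001,0.0005]], grip=[255,255])

```text
clock: 8.18
eef_pos: [0.5009, 0.1561, 0.0764]
tool_rot: [0.071, 0.67, 0.735, 0.078]
wrist_force: [-0.5, -0.3, 2.0]
finger_gap: 0.0108
gripper_force: 59.9
```

drive_tool(dr=[[0,0,0],[0,0,0]], xyz=[[0,-0.0001,0.0005],[0,-0.0001,0.0005]], grip=[255,255])

```text
clock: 8.43
eef_pos: [0.5011, 0.1561, 0.0761]
tool_rot: [0.071, 0.67, 0.735, 0.078]
wrist_force: [-0.3, -1.0, 5.2]
finger_gap: 0.0108
gripper_force: 60.5
```

Contact with the ledge felt. Raise slightly and slide under the lip.

drive_tool(dr=[[0,0,0],[0,0,0],[0,0,0],[0,0,0],[0,0,0]], xyz=[[0,0.0005,-0.0022],[0,0.0005,-0.0022],[0,-0.0014,-0.0026],[0,-0.0034,-0.003],[0,-0.0034,-0.003]], grip=[255,255,255,255,255])

```text
clock: 9.05
eef_pos: [0.4963, 0.1556, 0.0777]
tool_rot: [0.07, 0.67, 0.735, 0.077]
wrist_force: [0.5, -0.2, -3.6]
finger_gap: 0.0109
gripper_force: 59.1
```

```bash
python3 -c "
from h import *
plate(-59,41,12)"
```

```text
t 9.35 edge mm [-49.2453  -0.317   40.6804] tilt/yaw [ -0.0725 -12.0016   0.0035] sd [0.0667 0.0222 0.0305] F_h [ 0.0784 -0.1449 -3.2426] gap 0.01067756102848933
dr [ 0.0016  0.0116 -0.0709] xyz [ 0.0004 -0.0095 -0.0023]
```

drive_tool(dr=[[0,0,0],[0,0,0],[0,0,0]], xyz=[[0,-0.002,-0.0004],[0,-0.004,-0.0009],[0,-0.004,-0.0009]], grip=[255,255,255])

```text
clock: 9.72
eef_pos: [0.4923, 0.1552, 0.0779]
tool_rot: [0.07, 0.67, 0.735, 0.077]
wrist_force: [0.1, 0.3, -3.2]
finger_gap: 0.0109
gripper_force: 59.1
```

drive_tool(dr=[[0,0,0],[0,0,0],[0,0,0]], xyz=[[0,-0.002,-0.0004],[0,-0.004,-0.0009],[0,-0.004,-0.0009]], grip=[255,255,255])

```text
clock: 10.1
eef_pos: [0.4883, 0.1548, 0.0779]
tool_rot: [0.07, 0.67, 0.735, 0.077]
wrist_force: [0.4, -1.0, -2.2]
finger_gap: 0.011
gripper_force: 59.1
```

```bash
python3 -c "
from h import *
plate(-61,41,12)"
```

```text
t 10.4 edge mm [-57.4134  -0.2906  40.8089] tilt/yaw [ -0.076  -12.0022   0.0045] sd [0.0379 0.0143 0.0155] F_h [ 0.0551  0.1498 -2.8073] gap 0.010723123383605778
dr [ 0.0022  0.0113 -0.0743] xyz [ 0.0004 -0.0035 -0.0009]
```

drive_tool(dr=[[0,0,0],[0,0,0],[0,0,0]], xyz=[[0,-0.001,-0.0002],[0,-0.002,-0.0004],[0,-0.002,-0.0004]], grip=[255,255,255])

```text
clock: 10.78
eef_pos: [0.4863, 0.1546, 0.0779]
tool_rot: [0.07, 0.67, 0.735, 0.077]
wrist_force: [-0.7, -0.5, -2.8]
finger_gap: 0.0112
gripper_force: 59.1
```

drive_tool(dr=[[0,0,0],[0,0,0]], xyz=[[0,-0.001,-0.0002],[0,-0.001,-0.0002]], grip=[255,255])

```text
clock: 11.02
eef_pos: [0.4853, 0.1546, 0.0779]
tool_rot: [0.07, 0.67, 0.735, 0.077]
wrist_force: [0.3, 0.3, -2.8]
finger_gap: 0.0105
gripper_force: 59.1
```

drive_tool(dr=[[0,0,0],[0,0,0]], xyz=[[0,-0.001,-0.0002],[0,-0.001,-0.0002]], grip=[255,255])

```text
clock: 11.28
eef_pos: [0.4845, 0.1545, 0.078]
tool_rot: [0.07, 0.67, 0.735, 0.077]
wrist_force: [-0.1, 0.6, -2.6]
finger_gap: 0.0105
gripper_force: 59.1
```

```bash
python3 -c "
from h import *
plate(-61,40.6,12)"
```

```text
t 11.57 edge mm [-61.4097  -0.2655  40.7986] tilt/yaw [ -0.0788 -12.0073   0.0069] sd [0.0123 0.0218 0.0151] F_h [ 0.7224  0.3488 -2.6305] gap 0.01083352972794348
dr [ 0.0073  0.0095 -0.0771] xyz [0.0003 0.0004 0.0003]
```

drive_tool(dr=[[0,0,0],[0,0,0]], xyz=[[0,-0.0007,-0.0001],[0,-0.0007,-0.0001]], grip=[255,255])

```text
clock: 11.82
eef_pos: [0.4843, 0.1545, 0.0782]
tool_rot: [0.071, 0.67, 0.735, 0.078]
wrist_force: [3.2, 0.8, -3.8]
finger_gap: 0.011
gripper_force: 59.0
```

```bash
python3 -c "
from h import *
plate(-60.5,40,12)"
```

```text
t 12.12 edge mm [-61.6475  -0.2397  40.9549] tilt/yaw [ -0.0758 -12.058    0.014 ] sd [0.0187 0.0196 0.0152] F_h [ 4.0286 -0.7133 -2.8567] gap 0.010770167764281328
dr [ 0.058   0.0018 -0.0741] xyz [0.0003 0.001  0.0012]
```

```bash
python3 -c "
from h import *
plate(-60.2,40.4,12)
plate(-60.2,40.2,8)
plate(-60.2,40.1,4)" | grep dr
```

```text
dr [ 0.0582  0.003  -0.0789] xyz [0.0003 0.0013 0.0009]
dr [ 4.06   -0.0004 -0.0749] xyz [0.0003 0.0029 0.0054]
dr [ 8.0577 -0.0024 -0.0762] xyz [0.0003 0.0042 0.01  ]
```

drive_tool(dr=[[0,0,0],[2,0,0],[4,0,0],[4,0,0]], xyz=[[0,0.0017,0.0009],[0,0.0025,0.003],[0,0.0033,0.0054],[0,0.0033,0.0054]], grip=[255,255,255,255])

```text
clock: 13.52
eef_pos: [0.4879, 0.1548, 0.0727]
tool_rot: [0.046, 0.672, 0.737, 0.051]
wrist_force: [-1.2, -0.4, 0.7]
finger_gap: 0.0109
gripper_force: 59.8
```

```bash
python3 -c "
from h import *
plate(-60.2,40.1,4)
plate(-60.2,40,2)"
```

```text
t 13.82 edge mm [-60.6552  -0.3473  39.7502] tilt/yaw [-0.0579 -7.9975 -0.0115] sd [0.0594 0.0203 0.0975] F_h [-0.2535 -1.087  -1.2204] gap 0.010886686501341336
dr [ 3.9974  0.0176 -0.058 ] xyz [0.0004 0.0021 0.004 ]
t 14.12 edge mm [-60.5512  -0.263   39.8987] tilt/yaw [-0.0655 -8.0022  0.003 ] sd [0.0925 0.0399 0.0355] F_h [-0.0528 -0.4959 -2.9622] gap 0.010994213107716278
dr [ 6.0022  0.0027 -0.0651] xyz [0.0003 0.0026 0.0065]
```

drive_tool(dr=[[2,0,0],[4,0,0],[4,0,0],[4,0,0]], xyz=[[0.0002,0.001,0.002],[0.0003,0.002,0.004],[0.0003,0.002,0.004],[0.0003,0.002,0.004]], grip=[255,255,255,255])

```text
clock: 14.62
eef_pos: [0.4903, 0.1554, 0.0694]
tool_rot: [0.024, 0.673, 0.739, 0.026]
wrist_force: [-0.2, -1.0, -2.5]
finger_gap: 0.0107
gripper_force: 59.1
```

```bash
python3 -c "
from h import *
plate(-60.2,40,1.5)"
```

```text
t 14.93 edge mm [-60.1527   0.0052  40.3793] tilt/yaw [-0.0665 -4.019  -0.0066] sd [0.0689 0.0236 0.0503] F_h [-0.0271  0.1393 -2.957 ] gap 0.010743221163940391
dr [ 2.519   0.0098 -0.0665] xyz [0.0001 0.001  0.0031]
```

drive_tool(dr=[[1.2,0,0],[2.5,0,0],[2.5,0,0],[2.5,0,0]], xyz=[[0,0.0005,0.0014],[0,0.0009,0.0028],[0,0.0009,0.0028],[0,0.0009,0.0028]], grip=[255,255,255,255])

```text
clock: 15.42
eef_pos: [0.4916, 0.1556, 0.0667]
tool_rot: [0.009, 0.673, 0.739, 0.01]
wrist_force: [-0.2, 0.0, -3.0]
finger_gap: 0.0111
gripper_force: 59.2
```

```bash
python3 -c "
from h import *
plate(-60.2,39.7,0)"
```

```text
t 15.72 edge mm [-60.2103   0.0276  40.1903] tilt/yaw [-0.0727 -1.5051 -0.0037] sd [0.0288 0.0433 0.0588] F_h [ 0.3609  0.1805 -3.4524] gap 0.011127007358119848
dr [ 1.5051  0.0047 -0.0727] xyz [0.     0.0006 0.0021]
```

drive_tool(dr=[[0.8,0,0],[1.5,0,0],[1.5,0,0],[1.5,0,0]], xyz=[[0,0.0003,0.001],[0,0.0006,0.0018],[0,0.0006,0.002],[0,0.0006,0.002]], grip=[255,255,255,255])

```text
clock: 16.23
eef_pos: [0.4924, 0.1555, 0.0651]
tool_rot: [0.0, 0.674, 0.739, 0.0]
wrist_force: [-2.6, -1.0, 3.4]
finger_gap: 0.0108
gripper_force: 60.1
```

```bash
python3 -c "
from h import *
plate(-60.2,39.4,0)"
```

```text
t 16.52 edge mm [-59.9373  -0.0002  40.0281] tilt/yaw [-0.0764 -0.0306 -0.0012] sd [0.0241 0.0091 0.0168] F_h [-2.2098 -1.0807  4.2884] gap 0.010676362189997023
dr [ 0.0306  0.0012 -0.0764] xyz [ 0.0001 -0.0002  0.0007]
```

Plate flat on the ledge, light contact. Release and rise.

drive_tool(dr=[[0,0,0],[0,0,0],[0,0,0],[0,0,0],[0,0,0]], xyz=[[0,0,-0.0005],[0,0,-0.0005],[0,0,-0.0005],[0,0,-0.0005],[0,0,-0.0005]], grip=[200,120,60,0,0])

```text
clock: 17.15
eef_pos: [0.4923, 0.1555, 0.0653]
tool_rot: [-0.0, 0.673, 0.739, 0.0]
wrist_force: [-0.9, -0.3, 0.6]
finger_gap: 0.0852
gripper_force: 0.0
```

drive_tool(dr=[[0,0,0],[0,0,0],[0,0,0],[0,0,0],[0,0,0]], xyz=[[0,0,-0.01],[0,0,-0.03],[0,0,-0.07],[0,0,-0.11],[0,0,-0.13]], grip=[0,0,0,0,0])

```text
clock: 17.77
eef_pos: [0.493, 0.1561, 0.1984]
tool_rot: [0.001, 0.673, 0.739, 0.001]
wrist_force: [0.5, 0.0, 0.1]
finger_gap: 0.0853
gripper_force: 0.0
```

Run:
```python
from h import *
to(H+[0,0,.19],5.4)
s=snap('side','s4');w=snap('wrist','w4')
a=cv2.resize(s['image'][300:400,225:345],None,fx=3.3,fy=3.3,interpolation=cv2.INTER_CUBIC)
b=cv2.resize(w['image'][40:340,130:500],(396,321))
h=min(len(a),len(b)); cv2.imwrite('pics/c6.png',np.hstack([a[:h],b[:h]]))
```

```text
t 17.77 pos [0.493  0.1561 0.1984] F [0.5429 0.0033 0.0689] gap 0.0853
dr [ 0.1913 -0.0196 -0.0513] xyz [ 0.0016 -0.0017  0.0084]
```

View pics/c6.png

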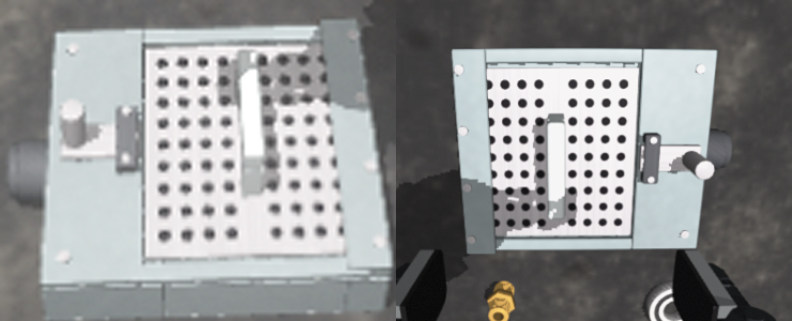

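The plate lies flat inside the recess with its -x edge under the lip. The bolt is still drawn back and the bystanders are undisturbed. Next I'll push the knob with closed fingers.

Run:
```python
from h import *
d=load('side0'); print('cup',ray(d,(150,324),.07),ray(d,(173,340),.03))
Rh=R.from_euler('z',5.4,degrees=True); to(H+Rh.apply([.136,0,.19]),5.4)
```

```text
cup [0.78201668 0.15094626 0.07      ] [0.7416945  0.15883951 0.03      ]
t 17.88 pos [0.4935 0.1562 0.1983] F [ 0.277   0.1626 -0.0466] gap 0.0856
dr [ 0.2668 -0.0195 -0.068 ] xyz [0.0017 0.1338 0.0089]
```

drive_tool(dr=[[0,0,0],[0,0,0],[0,0,0],[0,0,0],[0,0,0]], xyz=[[0.001,0.04,0],[0.002,0.09,0],[0.002,0.13,0],[0.002,0.134,0.008],[0.002,0.134,0.008]], grip=[255,255,255,255,255])

```text
clock: 18.5
eef_pos: [0.6244, 0.17, 0.1855]
tool_rot: [-0.001, 0.673, 0.739, -0.001]
wrist_force: [-1.2, -0.7, 0.4]
finger_gap: -0.0001
gripper_force: 0.0
```

drive_tool(dr=[[0,0,0],[0,0,0],[0,0,0],[0,0,0],[0,0,0]], xyz=[[0,0,0.03],[0,0,0.07],[0,0,0.11],[0,0,0.124],[0,0,0.124]], grip=[255,255,255,255,255])

```text
clock: 19.12
eef_pos: [0.6249, 0.17, 0.0635]
tool_rot: [-0.0, 0.673, 0.739, -0.0]
wrist_force: [1.0, 0.7, 0.4]
finger_gap: -0.0002
gripper_force: 0.0
```

Run:
```python
from h import *
Rh=R.from_euler('z',5.4,degrees=True); to(H+Rh.apply([.104,0,.066]),5.4)
print(Rh.inv().apply(avg(3)[0]-H))
```

```text
t 19.12 pos [0.6249 0.17   0.0635] F [0.985  0.6978 0.365 ] gap -0.0002
dr [-0.0451  0.0073 -0.0532] xyz [ 0.0002 -0.0303 -0.0025]
[0.1355 0.0001 0.0651]
```

drive_tool(dr=[[0,0,0],[0,0,0],[0,0,0],[0,0,0],[0,0,0]], xyz=[[0,-0.004,0],[0,-0.008,0],[0,-0.012,0],[0,-0.016,0],[0,-0.02,0]], grip=[255,255,255,255,255])

```text
clock: 19.9
eef_pos: [0.6056, 0.1681, 0.0635]
tool_rot: [0.0, 0.674, 0.739, 0.0]
wrist_force: [2.5, 0.6, 1.5]
finger_gap: 0.0
gripper_force: 0.6
```

drive_tool(dr=[[0,0,0],[0,0,0],[0,0,0]], xyz=[[0,-0.0015,0],[0,-0.003,0],[0,-0.004,0]], grip=[255,255,255])

```text
clock: 20.27
eef_pos: [0.6016, 0.1677, 0.0633]
tool_rot: [-0.0, 0.674, 0.739, 0.0]
wrist_force: [1.1, 0.3, 1.9]
finger_gap: 0.0001
gripper_force: 0.6
```

Run:
```python
from h import *
Rh=R.from_euler('z',5.4,degrees=True); p,_,f=avg(3); print(Rh.inv().apply(p-H),f)
d=snap('side','s5'); 
# knob top: bright blob near predicted positions
for q in (0,9,18): print(q,proj(d,H+Rh.apply([(104-q)/1000,0,.086])-[.002,0,0])[0])
```

```text
[ 0.11078595 -0.00021275  0.06329015] [0.96768422 0.18699364 0.66282597]
0 [245.67312607 332.414659  ]
9 [250.49606598 332.29079576]
18 [255.31431606 332.168284  ]
```

Bolt is sliding (about 1–2 N). Continue in small steps until the end stop.

drive_tool(dr=[[0,0,0],[0,0,0]], xyz=[[0,-0.0015,0],[0,-0.003,0]], grip=[255,255])

```text
clock: 20.72
eef_pos: [0.5985, 0.1674, 0.0632]
tool_rot: [-0.0, 0.673, 0.739, -0.0]
wrist_force: [0.8, -0.3, 1.3]
finger_gap: -0.0001
gripper_force: 0.6
```

drive_tool(dr=[[0,0,0],[0,0,0]], xyz=[[0,-0.001,0],[0,-0.002,0]], grip=[255,255])

```text
clock: 20.98
eef_pos: [0.5977, 0.1673, 0.0635]
tool_rot: [0.001, 0.674, 0.739, 0.001]
wrist_force: [8.3, 1.2, -4.9]
finger_gap: 0.0001
gripper_force: 4.2
```

drive_tool(dr=[[0,0,0],[0,0,0]], xyz=[[0,-0.001,0],[0,-0.0015,0]], grip=[255,255])

```text
clock: 21.22
eef_pos: [0.5975, 0.1673, 0.0637]
tool_rot: [0.001, 0.674, 0.739, 0.002]
wrist_force: [13.5, 2.6, -6.5]
finger_gap: -0.0002
gripper_force: 6.6
```

drive_tool(dr=[[0,0,0],[0,0,0]], xyz=[[0,-0.001,0],[0,-0.0015,0]], grip=[255,255])

```text
clock: 21.48
eef_pos: [0.5973, 0.1673, 0.0639]
tool_rot: [0.002, 0.674, 0.739, 0.003]
wrist_force: [19.2, 4.3, -11.3]
finger_gap: -0.0
gripper_force: 9.4
```

End stop reached. Back off and go up clear.

drive_tool(dr=[[0,0,0],[0,0,0],[0,0,0],[0,0,0],[0,0,0]], xyz=[[0,0.01,0],[0,0.025,0],[0,0.025,-0.03],[0,0.025,-0.08],[0,0.025,-0.13]], grip=[255,255,255,255,255])

```text
clock: 22.1
eef_pos: [0.6177, 0.1693, 0.1942]
tool_rot: [-0.001, 0.673, 0.739, -0.001]
wrist_force: [0.3, -0.2, -0.0]
finger_gap: 0.0002
gripper_force: 0.0
```

Run:
```python
from h import *
Rh=R.from_euler('z',5.4,degrees=True); d=snap('side','s6'); a=load('s2')
g0=cv2.cvtColor(a['image'],cv2.COLOR_BGR2GRAY).astype(int); g1=cv2.cvtColor(d['image'],cv2.COLOR_BGR2GRAY).astype(int)
# knob template match: s2 knob at about (246,332)
T=np.uint8(g0[327:347,241:252]); r=cv2.matchTemplate(np.uint8(g1[320:355,235:275]),T,cv2.TM_CCOEFF_NORMED); _,m,_,l=cv2.minMaxLoc(r); print('knob shift px',l[0]+235-241,l[1]+320-327,m,'expect 9.6')
s4=cv2.cvtColor(load('s4')['image'],cv2.COLOR_BGR2GRAY).astype(int)
D=abs(g1-s4)>40; ys,xs=np.where(D[295:405,220:345]); print('changed px bbox',len(xs),xs.min()+220,xs.max()+220,ys.min()+295,ys.max()+295)
for n,(x,y,w,h) in dict(bearing=(232,276,26,24),adapter=(312,278,16,22)).items(): print(n,abs(g1-load('side0')['image'].mean(2))[y:y+h,x:x+w].mean())
# plate corners: holes displacement between s4 and s6
t=np.uint8(s4[320:385,270:320]); r=cv2.matchTemplate(np.uint8(g1[312:393,262:328]),t,cv2.TM_CCOEFF_NORMED); print('plate shift',np.array(cv2.minMaxLoc(r)[3])-8,r.max())
print(arm.get_state()['eef_pos'],arm.get_state()['wrist_force'])
```

```text
knob shift px 9 0 0.6064481139183044 expect 9.6
changed px bbox 1796 220 336 295 348
bearing 44.96314102564103
adapter 21.571022727272727
plate shift [0 0] 0.8373887
[0.62038799 0.1706401  0.20198415] [2.31003216 1.94352728 6.16641676]
```

drive_tool(dr=[[0,0,0],[0,0,0],[0,0,0],[0,0,0],[0,0,0]], xyz=[[0,0,-0.03],[0.03,0,-0.06],[0.07,0,-0.09],[0.11,0,-0.1],[0.11,0,-0.1]], grip=[255,255,255,255,255])

```text
clock: 22.78
eef_pos: [0.6064, 0.2834, 0.2939]
tool_rot: [-0.001, 0.671, 0.741, 0.001]
wrist_force: [0.0, -0.3, -0.2]
finger_gap: 0.0001
gripper_force: 0.0
```

Run:
```python
from h import *
g=lambda d:cv2.cvtColor(d['image'],cv2.COLOR_BGR2GRAY)
for n in('top','wrist','side'):
    d=snap(n,n+'7')
g1=g(load('side7'));g0=g(load('side0'))
for n,(x,y,w,h) in dict(bearing=(232,276,26,24),adapter=(312,278,16,22),knob=(241,327,11,20)).items():
    r=cv2.matchTemplate(g1[y-14:y+h+14,x-14:x+w+14],g0[y:y+h,x:x+w],cv2.TM_CCOEFF_NORMED); print(n,np.array(cv2.minMaxLoc(r)[3])-14,r.max())
w=load('wrist7')
for n,p in dict(bearing=[.6216,.012,.015],adapter=[.4511,.0088,.044]).items():
    print(n,'wrist px expected',proj(w,p)[0],'side',proj(load('side7'),p)[0])
print(arm.get_state()['eef_pos'],arm.get_state()['wrist_force'])
```

```text
bearing [ -3 -11] 0.20782359
adapter [0 0] 0.9993595
knob [8 0] 0.92166585
bearing wrist px expected [274.32272473 354.51665513] side [244.0076382  287.98307615]
adapter wrist px expected [144.4989152  359.27893682] side [319.99859585 282.98351092]
[0.60836904 0.27779573 0.29245603] [ 0.47084376 -0.13632753 -0.91306213]
```

Run:
```python
from h import *
np.set_printoptions(linewidth=200)
for n in('side0','side7'):
    g=cv2.cvtColor(load(n)['image'],cv2.COLOR_BGR2GRAY).astype(int); print(n); print(g[328:348,238:272:1])
```

```text
side0
[[100 102 139 208 207 207 208 208 208 207 206 206 207 207 207 209 208 209 207 208 207 207 207 207 204 205 205 205 205 196 117 208 208 210]
 [ 99 103 140 209 208 207 207 208 208 207 208 207 207 206 208 208 208 208 207 207 206 205 206 206 205 203 204 205 205 197 119 210 209 210]
 [ 98 103 139 209 207 208 209 216 226 221 216 207 207 206 206 206 206 207 207 207 206 205 204 204 204 203 204 205 205 197 174 210 210 212]
 [100 103 144 210 208 212 225 230 231 229 227 221 207 206 206 205 205 207 208 208 207 205 204 204 204 203 204 204 206 196 127 210 210 210]
 [100 107 156 210 205 196 234 233 233 233 232 228 186 207 206 206 206 207 208 208 207 205 183 161 204 223 184 165 158 196 121 210 208 210]
 [100 113 169 208 208 216 235 237 235 235 234 230 190 207 206 206 208 207 208 207 206 203 151 149 234 236 207 142 154 198 119 207 208 209]
 [102 118 177 208 208 216 235 237 237 237 235 225 153 207 207 207 207 207 207 207 205 204 146 143 190 206 133 139 120 146 119 207 207 208]
 [ 99 119 183 208 205 190 232 241 235 239 223 159 146 209 208 207 207 208 207 206 205 204 148 141 149 152 133 139 116 190
[... 3773 characters left out ...]
250]
 [116 143 222 222 224 223 221 220 222 221 222 222 222 225 238 183 170 167 159 150 164 234 176 157 157 154 154 157 144 248 248 248 249 249]
 [127 148 223 222 223 222 222 221 221 222 222 221 222 226 250 236 200 186 188 200 238 247 160 157 157 154 155 157 145 250 250 250 250 250]
 [137 166 223 223 223 222 222 222 222 223 223 222 221 208 252 249 242 239 240 242 250 247 171 157 156 154 154 158 146 251 251 251 250 251]
 [144 174 224 224 223 223 223 223 223 224 225 224 220 201 255 255 255 255 254 243 242 239 178 162 199 194 154 156 142 225 225 225 223 223]
 [149 171 225 224 224 223 223 223 223 224 225 224 222 215 212 212 212 211 209 199 198 196 164 169 240 239 182 156 128 181 181 185 202 198]]
```

```bash
python3 -c "
from workcell import arm
print(arm.close_job())"
```

```text
the job is handed in; nothing more can be done
None
```

The filter plate is seated flat on the ledge with its edge under the lip, and the bolt is pushed home to its stop; the job was handed in at about 23 s. The arm blocked the final view of the bearing, but it was unmoved in the last pictures that show it.

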